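# Load the amber filter and slide it to the click

## Robot

A 6-joint arm with a two-finger parallel gripper is mounted at the origin on the work surface. World frame = base frame: x ahead of the robot, y to its left, z up, the work surface at z = 0. Lengths are in m, angles in rad, forces in N, time in s.
With the tool pointing down it reaches from about 0.25 to 0.725 m from the base axis. Payload 9.7 kg.
Tool frame: the origin (TCP) lies on the centre line of the jaws, within the pads' length; the fingertips stand 22 mm ahead of it and the grasp point (between the pads) lies 3 mm ahead of it; z points along the fingers, y is the line along which they close (so a half turn about z gives the same grasp; the last joint's range is limited). The gripper opens to 85 mm and grips with 20 to 120 N. Pads are 22 mm wide; open, the fingers measure 114 mm over their backs; the gripper's body (76 mm by 85 mm) begins 54 mm behind the grasp point. The pads swing forward as they close: fully open they stand 13 mm farther back than shut.
Start: joints at [1.316, 0.087, 0.176, 1.66, 0, 1.571], TCP at [0.139, 0.532, 0.253] pointing down, gripper open.
Joint ranges: [-3.13, 3.13], [-0.85, 1.81], [-1.15, 1.24], [-2.2, 2.28], [-1.44, 1.52], [-3.14, 3.14]. Speed limits (rad/s): [2.22, 2.22, 2.57, 3.14, 3.14, 3.14].

## Interface

Orientations are given as a unit quaternion [w, x, y, z].
In Python, from workcell import * gives the robot as it stands.
- The arm moves only by the tool send_rows, never from a script. Its argument "rows" is a list of rows, each an object of numbers: "tx", "ty", "tz": the shift along the tool's x, y, z in cm; "rx", "ry", "rz": the turn, a rotation vector about the tool's x, y, z in rad; "claw": the opening in per cent of the stroke, from 0 (shut) to 100 (fully open). In form: [{"tx": .., "ty": .., "tz": .., "rx": .., "ry": .., "rz": .., "claw": ..}, ...]. A call has 1 to 12 rows; each row shifts and turns the commanded pose from where the row before left it, along the tool's axes as they then stand; what a row does not reach is not made up. A row lasts 1/10 s, in which the tool goes at most 50 mm and 8.59 degrees, less where a joint would pass 70% of its speed; a pose out of reach is approached as far as the arm can. A call is refused whole if a number of a shift passes 5 or a number of a turn 0.15, either way. A call with a gripper value outside its range is refused whole. The fingers move at their own pace and stop on an object; the grip force is fixed at half the most. Time passes only in rows, so rows that do not move let the fingers close. It gives the time, the measured TCP pose, the force, the opening and the grip force at its end, in the units of the state.
- observe(): the state, without advancing time (a new reading comes with each control period).
- snapshot(name): name is "scene" or "side" or "wrist"; returns the picture (480x640x3 uint8, red, green, blue); there is no depth.
- get_calibration(name): a dict with "fx", "fy", "cx", "cy" (pixels), "T" (4x4, takes a point from camera to world coordinates). Camera axes: x right, y up, looking along -z (the intrinsics and any distortion apply to the point x, -y, -z); pixel columns grow to the right and rows downward; lengths in m; the calibration is good to about 2 mm. A picture is of the moment at which its call begins: read the wrist's pose just before it. get_calibration takes no time and is no camera call; for the wrist camera it gives the pose at the moment of the call.
- sign_off(): hands the job in; it is judged then, once.
The state is a dict: "time_s": time; "q": joint angles; "qd": joint speeds; "joint_efforts": joint torques, N m; "tcp_pos": TCP position; "tcp_rot": TCP orientation; "contact_force": force on the tool from outside, world axes, zero at the start; "wrist_torque": the same for the moment, N m; "grip_width": finger opening in m; "grasp_force": force on a finger pad.
Only numpy, scipy, OpenCV 4.12 (cv2) and the standard library are available. Lean on these libraries where they do the work, as an engineer would, in place of code of your own. Each camera call takes 0.05 s, during which the arm holds its last target. There are 200 camera calls.

## Task

Pick the amber filter off the bench and lay it flat in the pocket of the filter slide, then take the slide by its red tab and push it along the rails until its notch clicks onto the spring ball of the black block. Finish there, still gripping the red tab with the slide at the click: do not let go at the end. Leave the green and blue filters and the other loose things on the bench where they are.

Things in the scene. Friction and masses are not known exactly. Their poses are not given: they have to be found in the camera images.
- amber_mid (a point): Centre (half-way up, 3 mm above its underside) of the amber filter: amber glass in a black frame, a loose flat plate 50 x 40 x 6 mm, 30 g, lying flat on the bench at the start. Its x axis runs along the 50 mm side, y along the 40 mm side, z up. Turned half round it is the same.
- green_mid (a point): Centre of a like filter with green glass (50 x 40 x 6 mm), flat on the bench; to be left alone.
- blue_mid (a point): Centre of a like filter with blue glass (50 x 40 x 6 mm), flat on the bench; to be left alone.
- stage: The fixed filter stage: grey plate 165 x 360 x 12 mm with two steel rails along its y axis. Origin at the underside (bench level), midway along the rails; x points away from the robot's side, y along the rails in the direction the slide has to be pushed, z up. Its two rail end blocks reach 26 mm above the bench.
- slide: The filter slide, an aluminium carriage on the rails, axes parallel to the stage's. It starts near the -y end of the rails and can run 210 mm from end to end; about 1 N of friction, no return spring; it cannot lift off. Origin 6 mm below pocket. Its floor is 60 mm long in y. If forced past the click it runs on at least 45 mm to its end.
- pocket (a point): Centre of the pocket's floor, 28 mm above the bench. The filter's 50 mm side goes along x, its 40 mm side along y, 2 mm to spare all round. Lips 4 mm high: a seated filter stands 2 mm proud, its centre 3 mm above this point. The +y and -y sides have lips only at the corners; a 38 mm gap between them leaves room for fingers, with the floor level there.
- tab (a point): Centre of the slide's upright red tab, 22 mm in x, 12 mm in y (the sliding direction), 34 mm high: 28 to 62 mm above the bench, 55 mm from the pocket's centre towards -x. Pinch it from above across its 12 mm.
- notch (a point): Where the ball's centre sits when clicked into the notch of the slide's brass +x edge, at the y of the pocket's centre. Pushing to +y, the ball climbs a gentle ramp from 53 to 24 mm before the click (2 to 4 N in all), rides flat, then from 14 mm before the click draws the slide forward by 3 to 4 N, until the notch's steep far flank meets it: the click.
- ball_seat (a point): Centre of the 10 mm spring ball (as seated) of the black block (24 x 30 x 30 mm) clamped on the stage, +x side, 75 to 165 mm in +y from the notch at the start; axes as the stage's. At the click notch meets this point. To push on out of the notch takes about 15 to 20 N: a slow push (10 to 15 mm/s) stopped when the force has risen by 9 N stops at the click.
- bottle: Loose brown glass bottle with a blue cap, 72 mm wide, 150 mm high; origin under its centre; leave alone.
- jar: Loose square white plastic jar with a red lid, 90 mm wide, 107 mm high; origin under its centre; leave alone.
- beaker: Loose glass beaker, 70 mm wide, 85 mm high; origin under its centre; leave alone.
- marker: Loose white marker pen, 130 mm long, 16 mm thick, along its x axis; leave alone.
- stopper: Loose orange stopper, 64 mm wide, 40 mm high; origin under its centre; leave alone.
- amber: The same amber filter; origin at the centre of its underside.
Mind the look-alikes: they are no part of the job. What is shaped like the amber but yellow is not meant.

How it is judged:
On the way, in this order (a step that is already met when the one before it is completed fails the run):
1. the amber filter lies flat in the slide's pocket, let go, while the slide is still at least 20 mm short of the click (x of amber_mid in the frame of pocket between -0.004 and 0.004 m and y of amber_mid in the frame of pocket between -0.004 and 0.004 m and z of amber_mid in the frame of pocket between 0.001 and 0.005 m and angle between the x axis of amber_mid and the x axis of pocket, either way round below 0.15 rad and angle between the z axis of amber_mid and the z axis of pocket, either way round below 0.08 rad and y of notch in the frame of ball_seat below -0.02 m and contact force between amber and the fingers below 0.05 N), for 0.2 s.
2. the slide is at the click, held by its tab (y of notch in the frame of ball_seat between -0.002 and 0.002 m and contact force between slide and the fingers above 3 N and distance between the grasp point and tab below 0.035 m), for 0.2 s.
At the end, for the whole second after the job is handed in: Amber filter flat in the pocket (within 4 mm in x and y, 2 mm in z, 8 degrees), untouched; notch within 2 mm of the ball along the rails; slide at rest; fingers still on the red tab (grasp point within 35 mm of its centre, force over 3 N) (all of step 2 and x of amber_mid in the frame of pocket between -0.004 and 0.004 m and y of amber_mid in the frame of pocket between -0.004 and 0.004 m and z of amber_mid in the frame of pocket between 0.001 and 0.005 m and angle between the x axis of amber_mid and the x axis of pocket, either way round below 0.15 rad and angle between the z axis of amber_mid and the z axis of pocket, either way round below 0.08 rad and linear speed of slide below 0.005 m/s and contact force between amber and the fingers below 0.05 N); the arm keeps its last pose, push and grip.
It fails at once if the green or blue filter moved by more than 25 mm (distance of any of green_mid, blue_mid from where it was at the start of the episode above 0.025 m).
It fails at once if the bottle, jar, beaker, marker or stopper moved by more than 25 mm (distance of any of bottle, jar, beaker, marker, stopper from where it was at the start of the episode above 0.025 m).
It also fails if it takes over 53 s, if anything falls off the work surface, if the arm or the gripper's body presses on something with over 40 N, if the wrist force passes 120 N, or if a joint passes its speed limit or range.

## Working session

There is one attempt and no reset: what is moved stays moved. The work goes in short steps, Python scripts to look and compute and a tool call to move; the robot and the scene stay as the last step left them, time stands still between calls to the robot, and variables do not carry over. Pictures are saved under pics/ and viewed, at most 10 in all, crops included, and the job is handed in when it is done.

Besides the shell and the picture viewer there is one more tool, called by a JSON object that holds its "fn" and its "kwargs". send_rows: Moves the arm, as the interface text tells. Its arguments: {"type":"object","properties":{"rows":{"type":"array"}},"required":["rows"]}

```bash
mkdir -p pics; ls
python3 - <<'E'
from workcell import *
import cv2
s=observe();print(s)
for n in("scene","side","wrist"):
    c=get_calibration(n);print(n,c);cv2.imwrite(f"pics/{n}0.png",snapshot(n)[:,:,::-1])
E
```

```text
pics
{'time_s': 0.0, 'q': array([ 1.31599169e+00,  8.74455775e-02,  1.75135926e-01,  1.65977051e+00,
       -4.44216646e-05,  1.57078905e+00]), 'qd': array([-0.0002489 ,  0.00072479,  0.00023351, -0.00242926, -0.00049629,
        0.0004157 ]), 'joint_efforts': array([ 7.96847780e-04, -5.20385921e+01,  4.64802396e+01,  1.62375852e-02,
        3.85457724e-05, -8.87445253e-06]), 'tcp_pos': array([0.13859472, 0.53205627, 0.25259193]), 'tcp_rot': array([-5.95324037e-05,  1.27054296e-01,  9.91895556e-01, -6.39538156e-04]), 'contact_force': array([ 0.29722048,  0.41871496, -0.26672102]), 'wrist_torque': array([-0.01229297,  0.00833941,  0.06744327]), 'grasp_force': 0.0, 'grip_width': 0.08523818853226395}
scene {'fx': 558.7898524335864, 'fy': 558.7898524335864, 'cx': 322.54229446085645, 'cy': 246.25596148726478, 'T': array([[-0.64919271, -0.44580541,  0.61628432,  1.32667908],
       [ 0.76060731, -0.38584905,  0.52210825,  0.65014573],
       [ 0.00503403,  0.80769923,  0.58957325,  0.84179106],
       [ 0.        ,  0.        ,  0.        ,  1.        ]])}
side {'fx': 488.8926092816799, 'fy': 488.8926092816799, 'cx': 320.04936366047684, 'cy': 245.5368411524846, 'T': array([[ 0.72025112,  0.3661242 , -0.58922949, -0.23781288],
       [-0.69359642,  0.39566546, -0.60197412, -0.78915592],
       [ 0.01274047,  0.84226   ,  0.53892093,  0.74179864],
       [ 0.        ,  0.        ,  0.        ,  1.        ]])}
wrist {'fx': 393.1868824329429, 'fy': 393.1868824329429, 'cx': 317.72564030721526, 'cy': 236.88632903218934, 'T': array([[ 2.50789282e-01, -9.14669885e-01, -3.16991700e-01,
         5.75468530e-02],
       [ 9.68041699e-01,  2.36984900e-01,  8.20574528e-02,
         5.53653283e-01],
       [ 6.67653414e-05, -3.27440314e-01,  9.44871863e-01,
         3.71928877e-01],
       [ 0.00000000e+00,  0.00000000e+00,  0.00000000e+00,
         1.00000000e+00]])}
```

View pics/scene0.png

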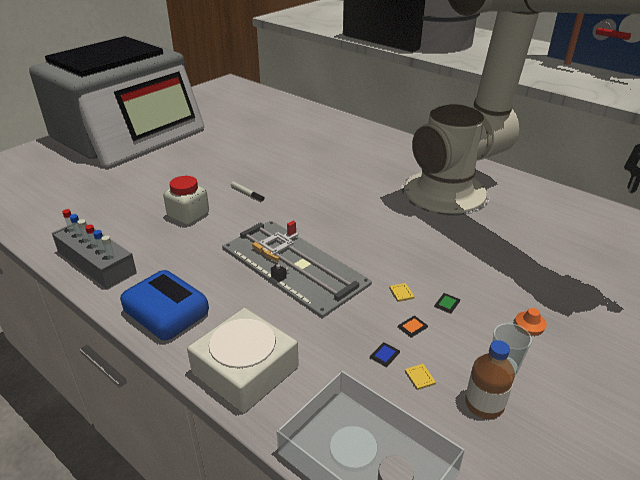

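View pics/side0.png

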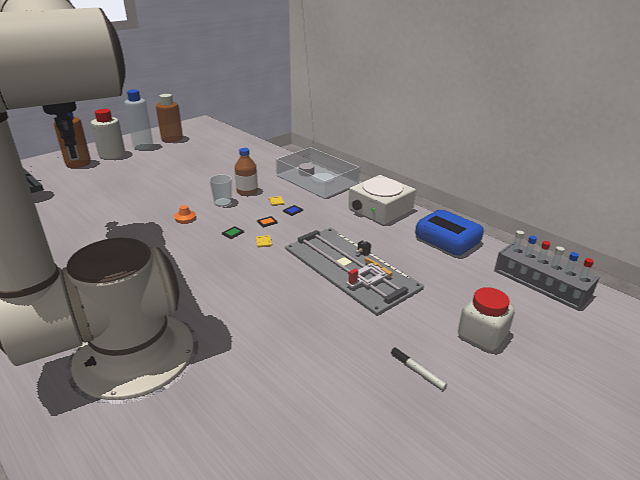

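```bash
cat > h.py <<'E'
from workcell import *
import numpy as np, cv2
def ray(n,u,v,z,c=None):
    c=c or get_calibration(n);T=c["T"]
    d=T[:3,:3]@[(u-c["cx"])/c["fx"],-(v-c["cy"])/c["fy"],-1];o=T[:3,3]
    return o+d*(z-o[2])/d[2]
def crop(n,src,x,y,w,h,k):
    i=cv2.resize(cv2.imread(src)[y:y+h,x:x+w],None,fx=k,fy=k,interpolation=cv2.INTER_CUBIC)
    for t in range(0,w,10):cv2.putText(i,str(x+t),(t*k,8),0,.3,(0,0,0));cv2.line(i,(t*k,8),(t*k,14),(0,0,255))
    for t in range(0,h,10):cv2.putText(i,str(y+t),(0,t*k+4),0,.3,(0,0,0));cv2.line(i,(20,t*k),(26,t*k),(0,0,255))
    cv2.imwrite(n,i)
E
python3 - <<'E'
from h import *
crop("pics/c1.png","pics/scene0.png",215,212,160,110,5)
crop("pics/c2.png","pics/scene0.png",370,278,100,115,5)
E
```

```text
(no output)
```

View pics/c1.png

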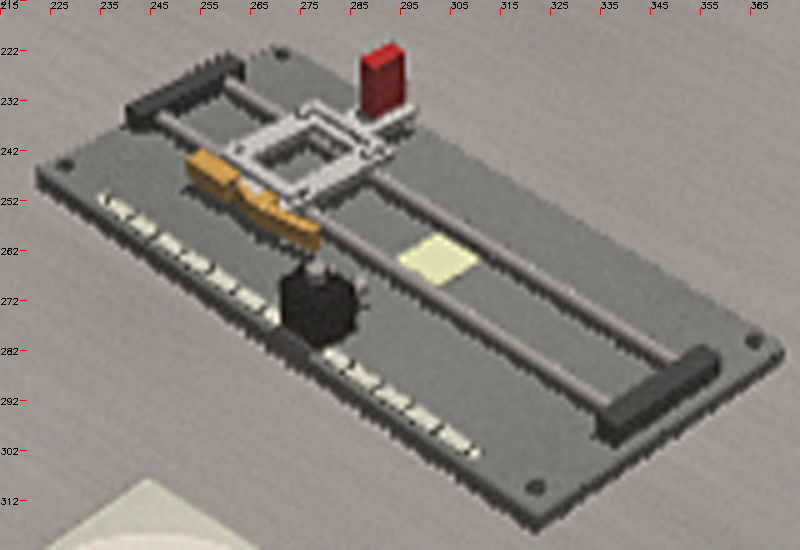

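View pics/c2.png

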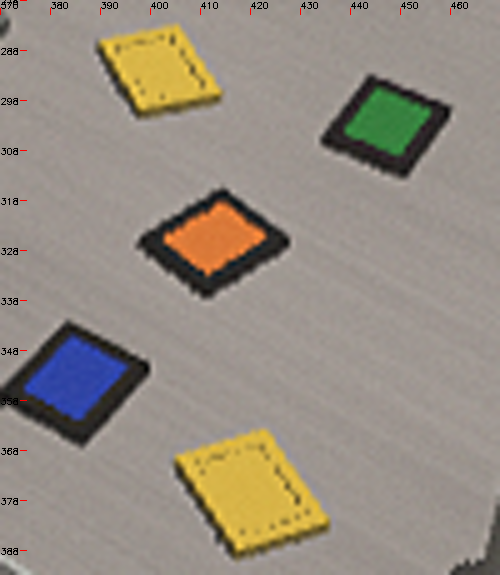

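Run:
```python
from h import *
S=lambda x,y:(215+x/5,212+y/5)
A=lambda x,y:(370+x/5,278+y/5)
am=np.array([ray("scene",*A(*p),.006)[:2] for p in [(221,189),(290,241),(207,291),(139,241)]])
print("amber",am.mean(0));
for i in range(4):
    d=am[(i+1)%4]-am[i];print(np.linalg.norm(d),np.degrees(np.arctan2(d[1],d[0])))
st=np.array([ray("scene",*S(*p),.012)[:2] for p in [(38,170),(537,520),(783,352),(280,45)]])
print(st.mean(0));
for i in range(4):
    d=st[(i+1)%4]-st[i];print(np.linalg.norm(d),np.degrees(np.arctan2(d[1],d[0])))
for n,p,z in [("tabtop",(384,54),.062),("blocktop",(318,287),.042),("ballapprox",(316,265),.034)]:
    print(n,ray("scene",*S(*p),z))
print("greenblue",ray("scene",447,303,.006),ray("scene",385,354,.006),ray("scene",402,292,.006),ray("scene",420,376,.006))
print("stopper",ray("scene",531,322,.02),"beaker",ray("scene",512,355,.0),"bottle",ray("scene",487,405,0))
print("side stuff amber",ray("side",267,221,.006),"tab",ray("side",353,271,.062))
```

```text
amber [0.54598326 0.24163401]
0.040572566583843256 78.7012232714517
0.04910423684359668 -12.283214413873031
0.03865204268476301 -98.99513978128697
0.05066273615016309 169.9545119179005
[ 0.55784618 -0.0914567 ]
0.35709593770525333 85.18581289249794
0.16064223865911098 175.3299814226676
0.3584990193139826 -94.88722167212556
0.16110884040581383 -4.171542864328208
tabtop [ 0.48610358 -0.16359522  0.062     ]
blocktop [ 0.6252278  -0.07590077  0.042     ]
ballapprox [ 0.6069266  -0.09540694  0.034     ]
greenblue [0.43462509 0.25932334 0.006     ] [0.65009054 0.24311314 0.006     ] [0.46903643 0.16222343 0.006     ] [0.65264944 0.32727563 0.006     ]
stopper [0.38600176 0.43082955 0.02      ] beaker [0.47970574 0.43645168 0.        ] bottle [0.6257916  0.45591228 0.        ]
side stuff amber [0.54440511 0.24073983 0.006     ] tab [ 0.48494489 -0.16462476  0.062     ]
```

```bash
cat >> h.py <<'E'
from scipy.spatial.transform import Rotation as Ro
def pose():
    s=observe();q=s["tcp_rot"];return np.array(s["tcp_pos"]),Ro.from_quat(np.r_[q[1:],q[0]])
def plan(x,y,z,yaw):
    "rotvec to do first (tool axes), then shift cm in the new tool axes; yaw deg = world direction of tool y, pointing down"
    p,R=pose();a=np.radians(yaw);yv=np.array([np.cos(a),np.sin(a),0]);zv=np.array([0,0,-1.])
    G=Ro.from_matrix(np.c_[np.cross(yv,zv),yv,zv])
    print("tcp",p.round(4),"rot",(R.inv()*G).as_rotvec().round(4),"shift cm",(G.inv().apply(np.array([x,y,z])-p)*100).round(2))
E
python3 - <<'E'
from h import *
plan(.546,.2415,.15,79.3)
E
```

```text
tcp [0.1386 0.5321 0.2528] rot [-0.001  -0.     -0.0681] shift cm [-45.43 -20.99  10.28]
```

{"fn": "send_rows", "kwargs": {"rows": [{"rz":-0.068,"claw":62},{"tx":-3.8,"ty":-1.75,"tz":0.85,"claw":62},{"tx":-3.8,"ty":-1.75,"tz":0.85,"claw":62},{"tx":-3.8,"ty":-1.75,"tz":0.85,"claw":62},{"tx":-3.8,"ty":-1.75,"tz":0.85,"claw":62},{"tx":-3.8,"ty":-1.75,"tz":0.85,"claw":62},{"tx":-3.8,"ty":-1.75,"tz":0.85,"claw":62},{"tx":-3.8,"ty":-1.75,"tz":0.85,"claw":62},{"tx":-3.8,"ty":-1.75,"tz":0.85,"claw":62},{"tx":-3.8,"ty":-1.75,"tz":0.85,"claw":62},{"tx":-3.8,"ty":-1.75,"tz":0.85,"claw":62},{"tx":-3.8,"ty":-1.75,"tz":0.85,"claw":62}]}}

```text
validation failed for argument at $.ro...
```

{"fn": "send_rows", "kwargs": {"rows": [{"tx":-3.6,"ty":-1.7,"tz":0.9,"claw":62},{"claw":62},{"claw":62},{"claw":62}]}}

```text
validation failed for argument at $.ro...
```

Run:
```python
from h import *
plan(.546,.2415,.15,79.3);import pickle
pickle.dump(get_calibration("wrist"),open("w1.pkl","wb"));cv2.imwrite("pics/w1.png",snapshot("wrist")[:,:,::-1])
```

```text
tcp [0.1386 0.5321 0.2528] rot [-0.001  -0.     -0.0681] shift cm [-45.43 -20.99  10.28]
```

View pics/w1.png

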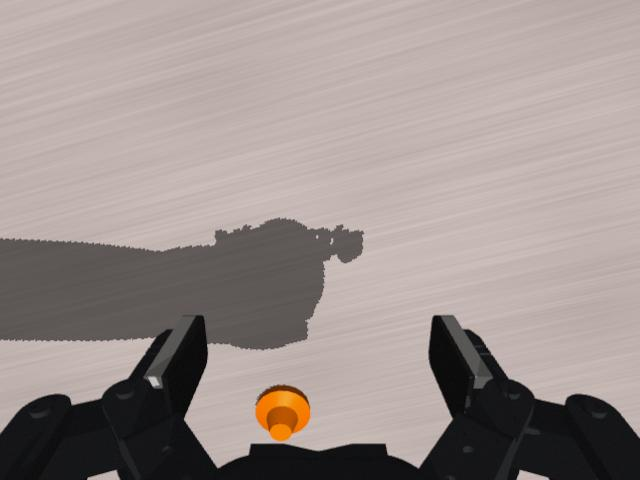

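The moves were refused, so the picture is only the view from the start: open fingers and the orange stopper at (282,412). I'll give every field in each row.

{"fn": "send_rows", "kwargs": {"rows": [{"tx":0,"ty":0,"tz":0,"rx":0,"ry":0,"rz":-0.068,"claw":62},{"tx":-3.8,"ty":-1.75,"tz":0.85,"rx":0,"ry":0,"rz":0,"claw":62},{"tx":-3.8,"ty":-1.75,"tz":0.85,"rx":0,"ry":0,"rz":0,"claw":62},{"tx":-3.8,"ty":-1.75,"tz":0.85,"rx":0,"ry":0,"rz":0,"claw":62},{"tx":-3.8,"ty":-1.75,"tz":0.85,"rx":0,"ry":0,"rz":0,"claw":62},{"tx":-3.8,"ty":-1.75,"tz":0.85,"rx":0,"ry":0,"rz":0,"claw":62},{"tx":-3.8,"ty":-1.75,"tz":0.85,"rx":0,"ry":0,"rz":0,"claw":62},{"tx":-3.8,"ty":-1.75,"tz":0.85,"rx":0,"ry":0,"rz":0,"claw":62},{"tx":-3.8,"ty":-1.75,"tz":0.85,"rx":0,"ry":0,"rz":0,"claw":62},{"tx":-3.8,"ty":-1.75,"tz":0.85,"rx":0,"ry":0,"rz":0,"claw":62},{"tx":-3.8,"ty":-1.75,"tz":0.85,"rx":0,"ry":0,"rz":0,"claw":62},{"tx":-3.8,"ty":-1.75,"tz":0.85,"rx":0,"ry":0,"rz":0,"claw":62}]}}

```text
time_s: 1.4
tcp_pos: [0.5148, 0.2641, 0.1593]
tcp_rot: [-0.0, 0.093, 0.996, -0.0]
contact_force: [0.2, 0.5, -0.1]
grip_width: 0.0527
grasp_force: 0.0
```

{"fn": "send_rows", "kwargs": {"rows": [{"tx":-3.6,"ty":-1.7,"tz":0.9,"rx":0,"ry":0,"rz":0,"claw":62},{"tx":0,"ty":0,"tz":0,"rx":0,"ry":0,"rz":0,"claw":62},{"tx":0,"ty":0,"tz":0,"rx":0,"ry":0,"rz":0,"claw":62},{"tx":0,"ty":0,"tz":0,"rx":0,"ry":0,"rz":0,"claw":62}]}}

```text
time_s: 1.8
tcp_pos: [0.5453, 0.2425, 0.1509]
tcp_rot: [-0.0, 0.093, 0.996, 0.0]
contact_force: [-0.3, 0.2, -0.0]
grip_width: 0.0529
grasp_force: 0.0
```

Run:
```python
from h import *
plan(.546,.2415,.15,79.3);import pickle
pickle.dump(get_calibration("wrist"),open("w1.pkl","wb"));cv2.imwrite("pics/w1.png",snapshot("wrist")[:,:,::-1])
```

```text
tcp [0.5453 0.2425 0.1509] rot [ 0.0001 -0.0002  0.0004] shift cm [-0.08 -0.08  0.09]
```

View pics/w1.png

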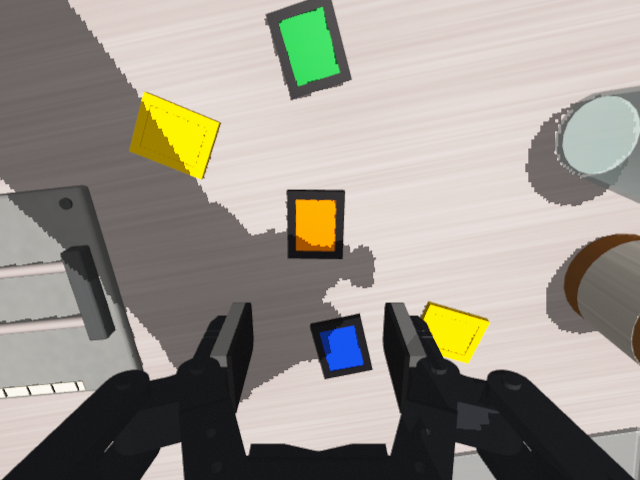

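The wrist view shows the amber filter in its black frame with corners (288,190), (344,191), (343,258) and (287,258). It is aligned with the jaws. Yellow plates without frames are at (175,135) and (455,332), green is at (309,48) and blue at (341,346).

Run:
```python
from h import *
import pickle;c=pickle.load(open("w1.pkl","rb"))
a=np.array([ray("wrist",u,v,.006,c)[:2] for u,v in [(287.5,189.5),(344.5,190.5),(343.5,258.5),(287,258)]])
m=a.mean(0);print(m)
for i in range(4):
    d=a[(i+1)%4]-a[i];print(np.linalg.norm(d),np.degrees(np.arctan2(d[1],d[0])))
plan(m[0],m[1],.045,79.3)
```

```text
[0.54419571 0.24195185]
0.03893748372810649 78.35757322135106
0.0501353587301154 -10.155653972908079
0.040956552343040915 -101.18250807798319
0.05045233290886199 167.54337165973283
tcp [0.5452 0.2428 0.1512] rot [0.0003 0.0002 0.001 ] shift cm [ 0.09 -0.1  10.62]
```

{"fn": "send_rows", "kwargs": {"rows": [{"tx":0.03,"ty":-0.08,"tz":2.5,"rx":0,"ry":0,"rz":0,"claw":62},{"tx":0,"ty":0,"tz":3,"rx":0,"ry":0,"rz":0,"claw":62},{"tx":0,"ty":0,"tz":3,"rx":0,"ry":0,"rz":0,"claw":62},{"tx":0,"ty":0,"tz":2,"rx":0,"ry":0,"rz":0,"claw":62},{"tx":0,"ty":0,"tz":1,"rx":0,"ry":0,"rz":0,"claw":62},{"tx":0,"ty":0,"tz":0.5,"rx":0,"ry":0,"rz":0,"claw":62},{"tx":0,"ty":0,"tz":0.3,"rx":0,"ry":0,"rz":0,"claw":62},{"tx":0,"ty":0,"tz":0.2,"rx":0,"ry":0,"rz":0,"claw":62},{"tx":0,"ty":0,"tz":0,"rx":0,"ry":0,"rz":0,"claw":62},{"tx":0,"ty":0,"tz":0,"rx":0,"ry":0,"rz":0,"claw":62}]}}

```text
time_s: 2.85
tcp_pos: [0.5457, 0.2415, 0.0265]
tcp_rot: [0.0, 0.093, 0.996, 0.0]
contact_force: [-0.6, -0.1, -0.6]
grip_width: 0.0529
grasp_force: 0.0
```

{"fn": "send_rows", "kwargs": {"rows": [{"tx":0,"ty":0,"tz":0.1,"rx":0,"ry":0,"rz":0,"claw":62},{"tx":0,"ty":0,"tz":0.1,"rx":0,"ry":0,"rz":0,"claw":62},{"tx":0,"ty":0,"tz":0.1,"rx":0,"ry":0,"rz":0,"claw":62},{"tx":0,"ty":0,"tz":0,"rx":0,"ry":0,"rz":0,"claw":62}]}}

```text
time_s: 3.25
tcp_pos: [0.5453, 0.2413, 0.0226]
tcp_rot: [-0.0, 0.093, 0.996, -0.0]
contact_force: [0.2, -0.1, -0.2]
grip_width: 0.053
grasp_force: 0.0
```

{"fn": "send_rows", "kwargs": {"rows": [{"tx":0,"ty":0,"tz":0.1,"rx":0,"ry":0,"rz":0,"claw":62},{"tx":0,"ty":0,"tz":0.1,"rx":0,"ry":0,"rz":0,"claw":62},{"tx":0,"ty":0,"tz":0,"rx":0,"ry":0,"rz":0,"claw":62}]}}

```text
time_s: 3.55
tcp_pos: [0.5453, 0.2413, 0.0206]
tcp_rot: [-0.0, 0.093, 0.996, -0.0]
contact_force: [0.1, -0.1, -0.7]
grip_width: 0.0531
grasp_force: 0.0
```

{"fn": "send_rows", "kwargs": {"rows": [{"tx":0,"ty":0,"tz":0.1,"rx":0,"ry":0,"rz":0,"claw":62},{"tx":0,"ty":0,"tz":0,"rx":0,"ry":0,"rz":0,"claw":62}]}}

```text
time_s: 3.75
tcp_pos: [0.5454, 0.2413, 0.0197]
tcp_rot: [-0.0, 0.093, 0.996, -0.0]
contact_force: [-0.2, 0.3, -0.5]
grip_width: 0.053
grasp_force: 0.0
```

{"fn": "send_rows", "kwargs": {"rows": [{"tx":0,"ty":0,"tz":0.1,"rx":0,"ry":0,"rz":0,"claw":62},{"tx":0,"ty":0,"tz":0,"rx":0,"ry":0,"rz":0,"claw":62}]}}

```text
time_s: 3.95
tcp_pos: [0.5453, 0.2413, 0.0186]
tcp_rot: [-0.0, 0.093, 0.996, -0.0]
contact_force: [0.4, -0.8, 0.2]
grip_width: 0.0528
grasp_force: 0.0
```

{"fn": "send_rows", "kwargs": {"rows": [{"tx":0,"ty":0,"tz":-0.2,"rx":0,"ry":0,"rz":0,"claw":55},{"tx":0,"ty":0,"tz":0,"rx":0,"ry":0,"rz":0,"claw":50},{"tx":0,"ty":0,"tz":0,"rx":0,"ry":0,"rz":0,"claw":40},{"tx":0,"ty":0,"tz":0,"rx":0,"ry":0,"rz":0,"claw":30},{"tx":0,"ty":0,"tz":0,"rx":0,"ry":0,"rz":0,"claw":30},{"tx":0,"ty":0,"tz":0,"rx":0,"ry":0,"rz":0,"claw":30}]}}

```text
time_s: 4.55
tcp_pos: [0.5457, 0.2415, 0.0216]
tcp_rot: [0.0, 0.093, 0.996, 0.0]
contact_force: [-1.6, 0.3, 6.4]
grip_width: 0.0379
grasp_force: 60.6
```

{"fn": "send_rows", "kwargs": {"rows": [{"tx":0,"ty":0,"tz":-0.3,"rx":0,"ry":0,"rz":0,"claw":30},{"tx":0,"ty":0,"tz":-1.2,"rx":0,"ry":0,"rz":0,"claw":30},{"tx":0,"ty":0,"tz":-2.5,"rx":0,"ry":0,"rz":0,"claw":30},{"tx":0,"ty":0,"tz":-3,"rx":0,"ry":0,"rz":0,"claw":30},{"tx":0,"ty":0,"tz":-3,"rx":0,"ry":0,"rz":0,"claw":30},{"tx":0,"ty":0,"tz":-2,"rx":0,"ry":0,"rz":0,"claw":30},{"tx":0,"ty":0,"tz":0,"rx":0,"ry":0,"rz":0,"claw":30}]}}

```text
time_s: 5.25
tcp_pos: [0.5466, 0.2419, 0.1449]
tcp_rot: [0.002, 0.093, 0.996, 0.001]
contact_force: [-0.6, -0.5, 0.4]
grip_width: 0.0378
grasp_force: 60.2
```

Run:
```python
from h import *
plan(.541,-.168,.14,85.2)
```

```text
tcp [0.5466 0.2419 0.1449] rot [ 0.0029  0.0048 -0.103 ] shift cm [ -2.87 -40.89   0.49]
```

{"fn": "send_rows", "kwargs": {"rows": [{"tx":0,"ty":0,"tz":0,"rx":0.003,"ry":0.005,"rz":-0.103,"claw":30},{"tx":-0.3,"ty":-4,"tz":0,"rx":0,"ry":0,"rz":0,"claw":30},{"tx":-0.3,"ty":-4,"tz":0,"rx":0,"ry":0,"rz":0,"claw":30},{"tx":-0.3,"ty":-4,"tz":0,"rx":0,"ry":0,"rz":0,"claw":30},{"tx":-0.3,"ty":-4,"tz":0,"rx":0,"ry":0,"rz":0,"claw":30},{"tx":-0.3,"ty":-4,"tz":0,"rx":0,"ry":0,"rz":0,"claw":30},{"tx":-0.3,"ty":-4,"tz":0,"rx":0,"ry":0,"rz":0,"claw":30},{"tx":-0.3,"ty":-4,"tz":0,"rx":0,"ry":0,"rz":0,"claw":30},{"tx":-0.3,"ty":-4,"tz":0,"rx":0,"ry":0,"rz":0,"claw":30},{"tx":-0.3,"ty":-4,"tz":0,"rx":0,"ry":0,"rz":0,"claw":30},{"tx":-0.2,"ty":-4,"tz":0,"rx":0,"ry":0,"rz":0,"claw":30},{"tx":0,"ty":-0.9,"tz":0,"rx":0,"ry":0,"rz":0,"claw":30}]}}

```text
time_s: 6.45
tcp_pos: [0.5392, -0.1719, 0.1407]
tcp_rot: [-0.003, 0.043, 0.999, -0.001]
contact_force: [-0.6, 0.5, -1.1]
grip_width: 0.0379
grasp_force: 60.3
```

{"fn": "send_rows", "kwargs": {"rows": [{"tx":0,"ty":0,"tz":0,"rx":0,"ry":0,"rz":0,"claw":30},{"tx":0,"ty":0,"tz":0,"rx":0,"ry":0,"rz":0,"claw":30},{"tx":0,"ty":0,"tz":0,"rx":0,"ry":0,"rz":0,"claw":30}]}}

```text
time_s: 6.75
tcp_pos: [0.5401, -0.1674, 0.1416]
tcp_rot: [-0.003, 0.041, 0.999, -0.001]
contact_force: [0.0, 0.3, 0.3]
grip_width: 0.0379
grasp_force: 60.3
```

Run:
```python
from h import *
plan(.541,-.168,.14,85.2);import pickle
pickle.dump(get_calibration("wrist"),open("w2.pkl","wb"));cv2.imwrite("pics/w2.png",snapshot("wrist")[:,:,::-1])
```

```text
tcp [ 0.5401 -0.1674  0.1416] rot [-0.0025 -0.0055  0.0014] shift cm [-0.09 -0.05  0.16]
```

View pics/w2.png

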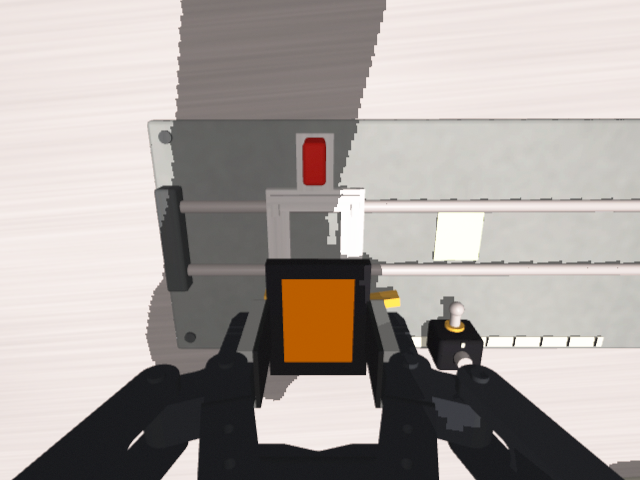

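The held filter sits level in the jaws, with corners (266,260), (370,260), (365,374) and (272,374). The red tab is at (314,161) and the pocket's far lip at about v=190. I'll take an enlarged crop.

Run:
```python
from h import *
crop("pics/c3.png","pics/w2.png",250,120,130,118,5)
```

```text
(no output)
```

View pics/c3.png

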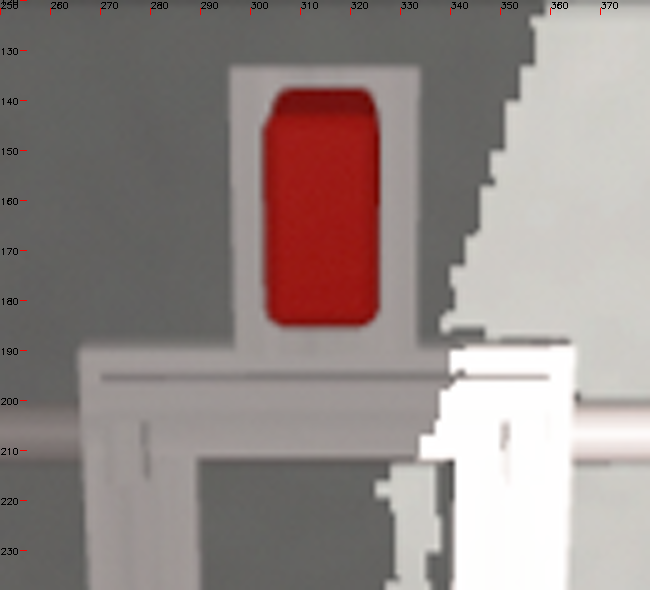

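Run:
```python
from h import *
import pickle;c=pickle.load(open("w2.pkl","rb"))
p,R=pose();ax=R.as_matrix()
a=np.array([ray("wrist",u,v,p[2]-.015,c) for u,v in [(266,260),(370,260),(365.5,374.5),(272,374.5)]])
print("filter size",[np.linalg.norm(a[i]-a[(i+1)%4]).round(4) for i in range(4)],"center in tool",R.inv().apply(a.mean(0)-p).round(4), "mid of edges in tool",R.inv().apply(a-p).round(4).tolist())
sx=np.array([np.sin(np.radians(85.2)),-np.cos(np.radians(85.2))])
t=ray("wrist",314.4,164.1,.062,c);print("tab",t,"pocket",t[:2]+.055*sx)
for n,u,v,z in[("L",266,189.4,.028),("R",365,189.4,.028),("iL",279,209,.028),("iR",351,209,.028),("rail1",150,206,.02),("l2",600,206,.02),("tabL",295.8,133.5,.028),("tabR",333.6,133.5,.028),("plateBL",152,121,.012),("plateBR",639,121,.012)]:
    print(n,ray("wrist",u,v,z,c)[:2].round(4))
```

```text
filter size [np.float64(0.0384), np.float64(0.0507), np.float64(0.0384), np.float64(0.0507)] center in tool [0.0029 0.0007 0.015 ] mid of edges in tool [[0.0282, -0.0187, 0.0152], [0.0283, 0.0197, 0.0151], [-0.0224, 0.0201, 0.0148], [-0.0224, -0.0183, 0.0149]]
tab [ 0.48617431 -0.16434849  0.062     ] pocket [ 0.54098142 -0.16895077]
L [ 0.5038 -0.1954]
R [ 0.5087 -0.136 ]
iL [ 0.5166 -0.189 ]
iR [ 0.5201 -0.145 ]
rail1 [ 0.5101 -0.271 ]
l2 [0.533  0.0121]
tabL [ 0.4728 -0.1743]
tabR [ 0.4746 -0.1526]
plateBL [ 0.4594 -0.2618]
plateBR [0.4834 0.0335]
```

Run:
```python
from h import *
plan(.5435,-.1692,.058,85.3)
```

```text
tcp [ 0.5402 -0.1674  0.1417] rot [-0.0025 -0.0053 -0.0002] shift cm [-0.35 -0.15  8.37]
```

{"fn": "send_rows", "kwargs": {"rows": [{"tx":0,"ty":0,"tz":0,"rx":-0.0025,"ry":-0.005,"rz":0,"claw":30},{"tx":-0.35,"ty":-0.15,"tz":1.5,"rx":0,"ry":0,"rz":0,"claw":30},{"tx":0,"ty":0,"tz":2.5,"rx":0,"ry":0,"rz":0,"claw":30},{"tx":0,"ty":0,"tz":2.4,"rx":0,"ry":0,"rz":0,"claw":30},{"tx":0,"ty":0,"tz":1.4,"rx":0,"ry":0,"rz":0,"claw":30},{"tx":0,"ty":0,"tz":0.5,"rx":0,"ry":0,"rz":0,"claw":30},{"tx":0,"ty":0,"tz":0,"rx":0,"ry":0,"rz":0,"claw":30},{"tx":0,"ty":0,"tz":0,"rx":0,"ry":0,"rz":0,"claw":30},{"tx":0,"ty":0,"tz":0,"rx":0,"ry":0,"rz":0,"claw":30}]}}

```text
time_s: 7.7
tcp_pos: [0.5441, -0.1707, 0.06]
tcp_rot: [0.001, 0.042, 0.999, -0.0]
contact_force: [0.4, 0.9, -0.0]
grip_width: 0.0376
grasp_force: 60.3
```

Run:
```python
from h import *
plan(.5435,-.1692,.058,85.3);import pickle
pickle.dump(get_calibration("wrist"),open("w3.pkl","wb"));cv2.imwrite("pics/w3.png",snapshot("wrist")[:,:,::-1])
cv2.imwrite("pics/s3.png",snapshot("side")[:,:,::-1]);cv2.imwrite("pics/sc3.png",snapshot("scene")[:,:,::-1])
crop("pics/c4.png","pics/w3.png",220,200,200,190,3)
a=cv2.imread("pics/c4.png")
crop("pics/t.png","pics/sc3.png",240,215,70,60,7)
b=cv2.imread("pics/t.png")
crop("pics/t2.png","pics/s3.png",330,240,70,60,7)
b2=cv2.imread("pics/t2.png")
o=np.zeros((600,800,3),np.uint8)
b=cv2.resize(b,(400,343)); b2=cv2.resize(b2,(300,257))
k=cv2.resize(a,(500,475));o[:475,:500]=k;o[:257,500:800]=b2;o[257:600,400:800]=b;
o[:475,:400]=k[:,:400]
cv2.imwrite("pics/c4.png",o)
```

```text
tcp [ 0.5441 -0.1707  0.06  ] rot [-0.0006  0.0017 -0.0018] shift cm [0.07 0.14 0.2 ]
```

View pics/c4.png

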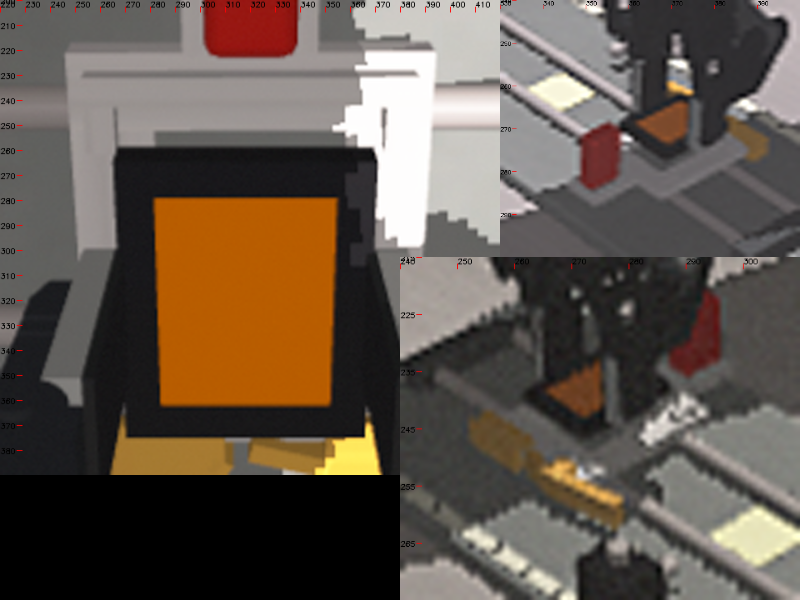

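Run:
```python
from h import *
import pickle;c=pickle.load(open("w3.pkl","rb"))
p,R=pose();print(p)
a=np.array([ray("wrist",u,v,p[2]-.015,c) for u,v in [(266.8,259.6),(370.8,259.6),(365.6,374.8),(270,374.8)]])
print("filter",a.mean(0).round(4),R.inv().apply(a-p).round(4).tolist())
sx=np.array([np.sin(np.radians(85.3)),-np.cos(np.radians(85.3))]);sy=np.array([-sx[1],sx[0]])
P=np.array([.541,-.169])
for n,u,v,z in[("L",246.8,221,.028),("R",393.2,221,.028),("iL",266,246,.028),("iR",373.6,246,.028),("iLz",266,246,.032),("iRz",373.6,246,.032),("lip",320,230,.032),("tabnear l",302,222,.062),("tabnear r",338.5,222,.062),("filter",0,0,0)]:
    w=ray("wrist",u,v,z,c)[:2] if z else a.mean(0)[:2]
    print(n,w.round(4),"in pocket frame",((w-P)@sx).round(4),((w-P)@sy).round(4))
```

```text
[ 0.54376499 -0.17059249  0.05948996]
filter [ 0.5416 -0.1698  0.0445] [[0.0279, -0.0184, 0.015], [0.0279, 0.02, 0.015], [-0.0235, 0.0202, 0.015], [-0.0235, -0.0192, 0.015]]
L [ 0.5038 -0.1954] in pocket frame -0.0349 -0.0294
R [ 0.5086 -0.1369] in pocket frame -0.0349 0.0294
iL [ 0.5151 -0.1891] in pocket frame -0.0242 -0.0221
iR [ 0.5187 -0.1451] in pocket frame -0.0242 0.022
iLz [ 0.5136 -0.1884] in pocket frame -0.0257 -0.0216
iRz [ 0.5172 -0.1456] in pocket frame -0.0257 0.0214
lip [ 0.5087 -0.1664] in pocket frame -0.0324 -0.0
tabnear l [ 0.4957 -0.1711] in pocket frame -0.0449 -0.0058
tabnear r [ 0.4967 -0.1598] in pocket frame -0.0449 0.0055
filter [ 0.5416 -0.1698] in pocket frame 0.0007 -0.0007
```

The side and scene crops show the amber filter over the pocket between its lips. In the wrist crop its corners are (267,260), (371,260), (366,375) and (270,375), about 1 mm off. I'll correct that and lower it.

{"fn": "send_rows", "kwargs": {"rows": [{"tx":0.08,"ty":0.07,"tz":0.2,"rx":0,"ry":0,"rz":0,"claw":30},{"tx":0,"ty":0,"tz":0.2,"rx":0,"ry":0,"rz":0,"claw":30},{"tx":0,"ty":0,"tz":0.15,"rx":0,"ry":0,"rz":0,"claw":30},{"tx":0,"ty":0,"tz":0.1,"rx":0,"ry":0,"rz":0,"claw":30},{"tx":0,"ty":0,"tz":0,"rx":0,"ry":0,"rz":0,"claw":30},{"tx":0,"ty":0,"tz":0,"rx":0,"ry":0,"rz":0,"claw":30}]}}

```text
time_s: 8.45
tcp_pos: [0.5426, -0.1697, 0.0522]
tcp_rot: [-0.0, 0.042, 0.999, -0.0]
contact_force: [0.8, 0.1, -0.8]
grip_width: 0.0378
grasp_force: 60.3
```

{"fn": "send_rows", "kwargs": {"rows": [{"tx":0,"ty":0,"tz":0.1,"rx":0,"ry":0,"rz":0,"claw":30},{"tx":0,"ty":0,"tz":0.1,"rx":0,"ry":0,"rz":0,"claw":30},{"tx":0,"ty":0,"tz":0,"rx":0,"ry":0,"rz":0,"claw":30},{"tx":0,"ty":0,"tz":0,"rx":0,"ry":0,"rz":0,"claw":30}]}}

```text
time_s: 8.85
tcp_pos: [0.5426, -0.1697, 0.0502]
tcp_rot: [-0.0, 0.042, 0.999, -0.0]
contact_force: [-0.3, -0.6, 0.3]
grip_width: 0.0375
grasp_force: 60.3
```

{"fn": "send_rows", "kwargs": {"rows": [{"tx":0,"ty":0,"tz":0.06,"rx":0,"ry":0,"rz":0,"claw":30},{"tx":0,"ty":0,"tz":0,"rx":0,"ry":0,"rz":0,"claw":47},{"tx":0,"ty":0,"tz":0,"rx":0,"ry":0,"rz":0,"claw":52},{"tx":0,"ty":0,"tz":0,"rx":0,"ry":0,"rz":0,"claw":58},{"tx":0,"ty":0,"tz":0,"rx":0,"ry":0,"rz":0,"claw":58},{"tx":0,"ty":0,"tz":-0.5,"rx":0,"ry":0,"rz":0,"claw":58},{"tx":0,"ty":0,"tz":-1,"rx":0,"ry":0,"rz":0,"claw":58},{"tx":0,"ty":0,"tz":-2,"rx":0,"ry":0,"rz":0,"claw":58},{"tx":0,"ty":0,"tz":-3,"rx":0,"ry":0,"rz":0,"claw":58},{"tx":0,"ty":0,"tz":-2.5,"rx":0,"ry":0,"rz":0,"claw":58},{"tx":0,"ty":0,"tz":0,"rx":0,"ry":0,"rz":0,"claw":58},{"tx":0,"ty":0,"tz":0,"rx":0,"ry":0,"rz":0,"claw":58}]}}

```text
time_s: 10.05
tcp_pos: [0.5431, -0.1698, 0.1407]
tcp_rot: [0.001, 0.042, 0.999, -0.0]
contact_force: [0.0, 0.1, -1.0]
grip_width: 0.05
grasp_force: 0.0
```

Run:
```python
from h import *
plan(.486,-.1645,.14,85.3);import pickle
pickle.dump(get_calibration("wrist"),open("w5.pkl","wb"));cv2.imwrite("pics/w5.png",snapshot("wrist")[:,:,::-1])
crop("pics/c5.png","pics/w5.png",240,120,260,195,3)
```

```text
tcp [ 0.5431 -0.1698  0.1407] rot [-0.0006  0.0016 -0.0017] shift cm [5.73 0.06 0.07]
```

View pics/c5.png

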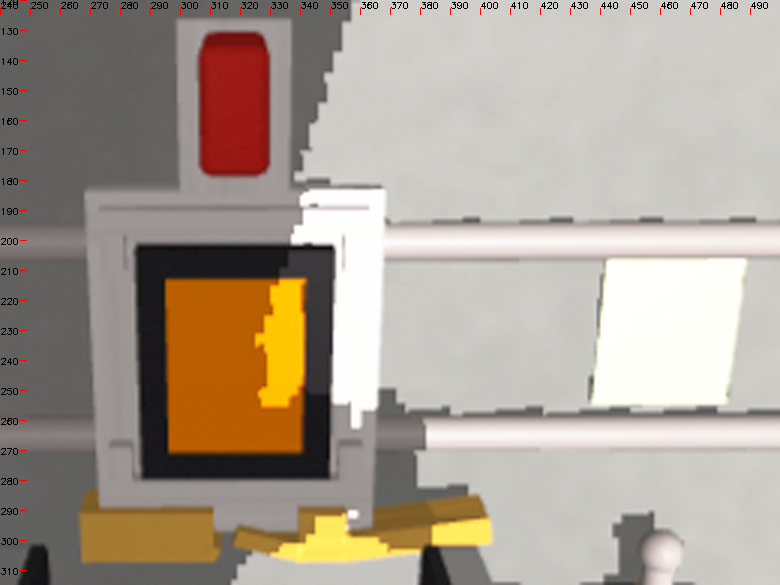

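The amber filter lies square in the pocket with even gaps on both sides, in the crop from (285,202) to (351,280). The tab top is at about (318,155) and the ball at (460,304).

Run:
```python
from h import *
import pickle;c=pickle.load(open("w5.pkl","rb"))
sx=np.array([np.sin(np.radians(85.3)),-np.cos(np.radians(85.3))]);sy=np.array([-sx[1],sx[0]])
P=np.array([.5405,-.169])
for n,u,v,z in[("far",318.5,201.7,.034),("near",318.5,279.7,.034),("L",286,240,.034),("R",350.7,240,.034),("tab",318,157.5,.062),("ball",460,304,.03),("ball",460,304,.022),]:
    w=ray("wrist",u,v,z,c)[:2]
    print(n,w.round(4),"pocket",((w-P)@sx).round(4),((w-P)@sy).round(4))
t=P-.055*sx;print(t);plan(t[0],t[1],.075,85.3)
```

```text
far [ 0.516  -0.1666] pocket -0.0246 0.0004
near [ 0.5665 -0.1707] pocket 0.0261 0.0004
L [ 0.5383 -0.1883] pocket -0.0006 -0.0194
R [ 0.5415 -0.149 ] pocket -0.0006 0.0201
tab [ 0.4864 -0.1645] pocket -0.0542 0.0001
ball [ 0.5937 -0.0794] pocket 0.0456 0.0936
ball [ 0.5983 -0.0766] pocket 0.0501 0.0969
[ 0.48568494 -0.16449338]
tcp [ 0.5426 -0.1696  0.1397] rot [-0.0002 -0.0001 -0.0017] shift cm [5.72 0.05 6.47]
```

{"fn": "send_rows", "kwargs": {"rows": [{"tx":2.5,"ty":0,"tz":0,"rx":0,"ry":0,"rz":0,"claw":50},{"tx":3.2,"ty":0.05,"tz":0,"rx":0,"ry":0,"rz":0,"claw":50},{"tx":0,"ty":0,"tz":2,"rx":0,"ry":0,"rz":0,"claw":50},{"tx":0,"ty":0,"tz":2.5,"rx":0,"ry":0,"rz":0,"claw":50},{"tx":0,"ty":0,"tz":2,"rx":0,"ry":0,"rz":0,"claw":50},{"tx":0,"ty":0,"tz":1.2,"rx":0,"ry":0,"rz":0,"claw":50},{"tx":0,"ty":0,"tz":0.5,"rx":0,"ry":0,"rz":0,"claw":50},{"tx":0,"ty":0,"tz":0,"rx":0,"ry":0,"rz":0,"claw":50},{"tx":0,"ty":0,"tz":0,"rx":0,"ry":0,"rz":0,"claw":50}]}}

```text
time_s: 11.0
tcp_pos: [0.4863, -0.1646, 0.0584]
tcp_rot: [0.0, 0.042, 0.999, -0.0]
contact_force: [-0.4, -0.1, 0.6]
grip_width: 0.0426
grasp_force: 0.0
```

Run:
```python
from h import *
plan(.4857,-.1645,.057,85.3)
```

```text
tcp [ 0.4863 -0.1646  0.0584] rot [-0.0004  0.0006 -0.0017] shift cm [0.06 0.   0.14]
```

Close slowly on the tab.

{"fn": "send_rows", "kwargs": {"rows": [{"tx":0,"ty":0,"tz":0,"rx":0,"ry":0,"rz":0,"claw":35},{"tx":0,"ty":0,"tz":0,"rx":0,"ry":0,"rz":0,"claw":22},{"tx":0,"ty":0,"tz":0,"rx":0,"ry":0,"rz":0,"claw":10},{"tx":0,"ty":0,"tz":0,"rx":0,"ry":0,"rz":0,"claw":0},{"tx":0,"ty":0,"tz":0,"rx":0,"ry":0,"rz":0,"claw":0},{"tx":0,"ty":0,"tz":0,"rx":0,"ry":0,"rz":0,"claw":0},{"tx":0,"ty":0,"tz":0,"rx":0,"ry":0,"rz":0,"claw":0}]}}

```text
time_s: 11.7
tcp_pos: [0.4862, -0.1646, 0.0584]
tcp_rot: [0.0, 0.042, 0.999, -0.0]
contact_force: [-1.6, 1.0, 4.9]
grip_width: 0.0111
grasp_force: 58.7
```

{"fn": "send_rows", "kwargs": {"rows": [{"tx":0,"ty":0.15,"tz":0,"rx":0,"ry":0,"rz":0,"claw":0},{"tx":0,"ty":0.3,"tz":0,"rx":0,"ry":0,"rz":0,"claw":0},{"tx":0,"ty":0.4,"tz":0,"rx":0,"ry":0,"rz":0,"claw":0},{"tx":0,"ty":0.4,"tz":0,"rx":0,"ry":0,"rz":0,"claw":0},{"tx":0,"ty":0.4,"tz":0,"rx":0,"ry":0,"rz":0,"claw":0},{"tx":0,"ty":0.4,"tz":0,"rx":0,"ry":0,"rz":0,"claw":0},{"tx":0,"ty":0.4,"tz":0,"rx":0,"ry":0,"rz":0,"claw":0},{"tx":0,"ty":0.4,"tz":0,"rx":0,"ry":0,"rz":0,"claw":0},{"tx":0,"ty":0.4,"tz":0,"rx":0,"ry":0,"rz":0,"claw":0},{"tx":0,"ty":0.3,"tz":0,"rx":0,"ry":0,"rz":0,"claw":0},{"tx":0,"ty":0.15,"tz":0,"rx":0,"ry":0,"rz":0,"claw":0}]}}

```text
time_s: 12.8
tcp_pos: [0.4892, -0.1276, 0.0584]
tcp_rot: [0.0, 0.042, 0.999, -0.0]
contact_force: [-2.2, -1.5, 7.0]
grip_width: 0.0113
grasp_force: 59.0
```

{"fn": "send_rows", "kwargs": {"rows": [{"tx":0,"ty":0.3,"tz":0,"rx":0,"ry":0,"rz":0,"claw":0},{"tx":0,"ty":0.4,"tz":0,"rx":0,"ry":0,"rz":0,"claw":0},{"tx":0,"ty":0.4,"tz":0,"rx":0,"ry":0,"rz":0,"claw":0},{"tx":0,"ty":0.4,"tz":0,"rx":0,"ry":0,"rz":0,"claw":0},{"tx":0,"ty":0.4,"tz":0,"rx":0,"ry":0,"rz":0,"claw":0},{"tx":0,"ty":0.4,"tz":0,"rx":0,"ry":0,"rz":0,"claw":0},{"tx":0,"ty":0.2,"tz":0,"rx":0,"ry":0,"rz":0,"claw":0},{"tx":0,"ty":0.1,"tz":0,"rx":0,"ry":0,"rz":0,"claw":0},{"tx":0,"ty":0.1,"tz":0,"rx":0,"ry":0,"rz":0,"claw":0}]}}

```text
time_s: 13.7
tcp_pos: [0.4912, -0.1013, 0.0584]
tcp_rot: [0.0, 0.042, 0.999, -0.001]
contact_force: [-4.1, -4.2, 6.5]
grip_width: 0.0109
grasp_force: 59.1
```

{"fn": "send_rows", "kwargs": {"rows": [{"tx":0,"ty":0.12,"tz":0,"rx":0,"ry":0,"rz":0,"claw":0},{"tx":0,"ty":0.12,"tz":0,"rx":0,"ry":0,"rz":0,"claw":0},{"tx":0,"ty":0.12,"tz":0,"rx":0,"ry":0,"rz":0,"claw":0},{"tx":0,"ty":0.12,"tz":0,"rx":0,"ry":0,"rz":0,"claw":0},{"tx":0,"ty":0.12,"tz":0,"rx":0,"ry":0,"rz":0,"claw":0},{"tx":0,"ty":0.12,"tz":0,"rx":0,"ry":0,"rz":0,"claw":0}]}}

```text
time_s: 14.3
tcp_pos: [0.4918, -0.0941, 0.0584]
tcp_rot: [0.0, 0.042, 0.999, -0.001]
contact_force: [-3.8, -4.4, 7.8]
grip_width: 0.0113
grasp_force: 59.1
```

{"fn": "send_rows", "kwargs": {"rows": [{"tx":0,"ty":0.12,"tz":0,"rx":0,"ry":0,"rz":0,"claw":0},{"tx":0,"ty":0.12,"tz":0,"rx":0,"ry":0,"rz":0,"claw":0},{"tx":0,"ty":0.12,"tz":0,"rx":0,"ry":0,"rz":0,"claw":0},{"tx":0,"ty":0.12,"tz":0,"rx":0,"ry":0,"rz":0,"claw":0}]}}

```text
time_s: 14.7
tcp_pos: [0.4922, -0.0892, 0.0584]
tcp_rot: [0.0, 0.042, 0.999, -0.001]
contact_force: [-3.6, -2.8, 6.9]
grip_width: 0.0109
grasp_force: 59.2
```

{"fn": "send_rows", "kwargs": {"rows": [{"tx":0,"ty":0.12,"tz":0,"rx":0,"ry":0,"rz":0,"claw":0},{"tx":0,"ty":0.12,"tz":0,"rx":0,"ry":0,"rz":0,"claw":0},{"tx":0,"ty":0.12,"tz":0,"rx":0,"ry":0,"rz":0,"claw":0},{"tx":0,"ty":0.12,"tz":0,"rx":0,"ry":0,"rz":0,"claw":0}]}}

```text
time_s: 15.1
tcp_pos: [0.4926, -0.0843, 0.0583]
tcp_rot: [0.0, 0.042, 0.999, -0.001]
contact_force: [-2.9, -1.1, 7.1]
grip_width: 0.0107
grasp_force: 59.2
```

{"fn": "send_rows", "kwargs": {"rows": [{"tx":0,"ty":0.12,"tz":0,"rx":0,"ry":0,"rz":0,"claw":0},{"tx":0,"ty":0.12,"tz":0,"rx":0,"ry":0,"rz":0,"claw":0},{"tx":0,"ty":0.12,"tz":0,"rx":0,"ry":0,"rz":0,"claw":0}]}}

```text
time_s: 15.4
tcp_pos: [0.4929, -0.0804, 0.0583]
tcp_rot: [0.0, 0.042, 0.999, -0.0]
contact_force: [-3.9, 0.4, 7.8]
grip_width: 0.0105
grasp_force: 59.2
```

{"fn": "send_rows", "kwargs": {"rows": [{"tx":0,"ty":0.12,"tz":0,"rx":0,"ry":0,"rz":0,"claw":0},{"tx":0,"ty":0.12,"tz":0,"rx":0,"ry":0,"rz":0,"claw":0}]}}

```text
time_s: 15.6
tcp_pos: [0.4931, -0.078, 0.0584]
tcp_rot: [0.0, 0.042, 0.999, -0.0]
contact_force: [-3.9, -0.6, 7.4]
grip_width: 0.0107
grasp_force: 59.3
```

{"fn": "send_rows", "kwargs": {"rows": [{"tx":0,"ty":0.12,"tz":0,"rx":0,"ry":0,"rz":0,"claw":0},{"tx":0,"ty":0.12,"tz":0,"rx":0,"ry":0,"rz":0,"claw":0}]}}

```text
time_s: 15.8
tcp_pos: [0.4933, -0.0756, 0.0584]
tcp_rot: [0.0, 0.042, 0.999, -0.0]
contact_force: [-3.5, 0.2, 8.1]
grip_width: 0.0105
grasp_force: 59.3
```

{"fn": "send_rows", "kwargs": {"rows": [{"tx":0,"ty":0.12,"tz":0,"rx":0,"ry":0,"rz":0,"claw":0},{"tx":0,"ty":0.12,"tz":0,"rx":0,"ry":0,"rz":0,"claw":0}]}}

```text
time_s: 16.0
tcp_pos: [0.4935, -0.0732, 0.0583]
tcp_rot: [0.0, 0.042, 0.999, -0.0]
contact_force: [-3.3, 0.2, 7.2]
grip_width: 0.011
grasp_force: 59.3
```

{"fn": "send_rows", "kwargs": {"rows": [{"tx":0,"ty":0.12,"tz":0,"rx":0,"ry":0,"rz":0,"claw":0},{"tx":0,"ty":0.12,"tz":0,"rx":0,"ry":0,"rz":0,"claw":0}]}}

```text
time_s: 16.2
tcp_pos: [0.4937, -0.0708, 0.0584]
tcp_rot: [0.0, 0.042, 0.999, -0.0]
contact_force: [-3.7, -0.4, 8.2]
grip_width: 0.0108
grasp_force: 59.3
```

{"fn": "send_rows", "kwargs": {"rows": [{"tx":0,"ty":0.12,"tz":0,"rx":0,"ry":0,"rz":0,"claw":0}]}}

```text
time_s: 16.3
tcp_pos: [0.4938, -0.0696, 0.0583]
tcp_rot: [0.0, 0.042, 0.999, -0.0]
contact_force: [-3.2, -1.3, 8.2]
grip_width: 0.0112
grasp_force: 59.2
```

{"fn": "send_rows", "kwargs": {"rows": [{"tx":0,"ty":0.12,"tz":0,"rx":0,"ry":0,"rz":0,"claw":0}]}}

```text
time_s: 16.4
tcp_pos: [0.4938, -0.0691, 0.0584]
tcp_rot: [0.0, 0.042, 0.999, -0.001]
contact_force: [-4.6, -7.9, 8.2]
grip_width: 0.0108
grasp_force: 59.2
```

{"fn": "send_rows", "kwargs": {"rows": [{"tx":0,"ty":0,"tz":0,"rx":0,"ry":0,"rz":0,"claw":0},{"tx":0,"ty":0,"tz":0,"rx":0,"ry":0,"rz":0,"claw":0},{"tx":0,"ty":0,"tz":0,"rx":0,"ry":0,"rz":0,"claw":0}]}}

```text
time_s: 16.7
tcp_pos: [0.4938, -0.0691, 0.0584]
tcp_rot: [0.0, 0.042, 0.999, -0.001]
contact_force: [-3.8, -3.2, 7.9]
grip_width: 0.0109
grasp_force: 59.3
```

{"fn": "send_rows", "kwargs": {"rows": [{"tx":0,"ty":0.04,"tz":0,"rx":0,"ry":0,"rz":0,"claw":0},{"tx":0,"ty":0,"tz":0,"rx":0,"ry":0,"rz":0,"claw":0},{"tx":0,"ty":0,"tz":0,"rx":0,"ry":0,"rz":0,"claw":0}]}}

```text
time_s: 17.0
tcp_pos: [0.4939, -0.069, 0.0584]
tcp_rot: [0.0, 0.042, 0.999, -0.001]
contact_force: [-4.4, -5.7, 7.6]
grip_width: 0.011
grasp_force: 59.2
```

Run:
```python
from h import *
c=get_calibration("wrist");im=snapshot("wrist")
p,R=pose();sx=np.array([np.sin(np.radians(85.3)),-np.cos(np.radians(85.3))]);sy=np.array([-sx[1],sx[0]])
h=cv2.cvtColor(im,cv2.COLOR_RGB2HSV);m=cv2.inRange(h,(12,200,120),(22,255,255))
n,l,s,ce=cv2.connectedComponentsWithStats(m)
P=p[:2]+.0552*sx
for i in range(1,n):
    if s[i,4]>300: w=ray("wrist",*ce[i],.034,c)[:2];print(s[i],ce[i],w,(w-P)@sx,(w-P)@sy)
```

```text
[ 293  386   51   64 2685] [317.92327747 419.55307263] [ 0.54879537 -0.07307625] -9.734026819722285e-05 0.00046051727326345816
```

```bash
python3 -c "
from workcell import *
print(sign_off())"
```

```text
the job is handed in; nothing more can be done
None
```

The amber filter lies flat in the pocket, and the slide was pushed about 96 mm to the click with the red tab still gripped; the job was handed in at about 17 s, and no verdict came back.

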